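# Set the valve row of a vacuum manifold

### The arm

A 6-joint arm with a two-finger parallel gripper is mounted at the origin on the work surface. World frame = base frame: x ahead of the robot, y to its left, z up, the work surface at z = 0. Lengths are in m, angles in degrees, forces in N, time in s.
With the tool pointing down it reaches from about 0.4 to 0.825 m from the base axis. Payload 7 kg.
Tool frame: the origin (TCP) lies between the finger pads; the fingertips stand 11 mm ahead of it and the grasp point (between the pads) lies 8 mm behind it; z points along the fingers, y is the direction in which the jaws open and shut (so a half turn about z gives the same grasp; the last joint's range is limited). The gripper opens to 88 mm and grips with 3 to 60 N. Pads are 19 mm wide; open, the fingers measure 130 mm over their backs; the gripper's body (78 mm by 193 mm) begins 47 mm behind the grasp point.
Start: joints at [-51.159, 20.546, 0.682, 0, -70.136, -16.507], TCP at [0.256, -0.624, 0.238] pointing down, gripper open.
Joint ranges: [-176.03, 176.03], [-82.01, 121.73], [-58.28, 71.71], [-173.87, 95.51], [-174.79, -0.11], [-173.66, 173.66]. Speed limits (degrees/s): [136.94, 136.94, 172.46, 180, 180, 180].

### API

Orientations are given as [roll, pitch, yaw] about the fixed x, y, z axes, in that order (R = Rz(yaw) Ry(pitch) Rx(roll)).
In Python, from plant import r gives the robot as it stands.
- The arm moves only by the shell command python3 -m inch 'ROWS' [OPENING] [FORCE]. ROWS is JSON, a list of rows, each an object of numbers: "x", "y", "z": the shift along the tool's x, y, z as a fraction of full scale; "yaw": the turn about the tool's z as a fraction of full scale. In form: [{"x": .., "y": .., "z": .., "yaw": ..}, ...]. A call has 1 to 5 rows; each row shifts and turns the pose as measured when the row begins, along the tool's axes as they then stand; what a row does not reach is not made up. Full scale, the value 1, is 0.025 m for a shift and 4 degrees for a turn. A row lasts 1/12 s, in which the tool goes at most 41.7 mm and 7.16 degrees, less where a joint would pass 70% of its speed; a pose out of reach is approached as far as the arm can. A call with a number of a shift or a turn outside -1 to 1 is refused whole. A call with a gripper value outside its range is refused whole. OPENING is the opening, from -1 (shut) to 1 (fully open), set as the call begins (- or left out, the last holds). The fingers move at their own pace and stop on an object; FORCE is the grip in N (left out, the last holds). Time passes only in rows, so rows that do not move let the fingers close. It gives the time, the measured TCP pose, the force and the opening at its end, in the units of the state.
- r.get_state(): the state, without advancing time (a new reading comes with each control period).
- r.capture(name): name is "side" or "top"; returns (picture, depth): 480x640x3 uint8, red, green, blue; 480x640 float32, m along the optical axis (not along the pixel's ray), 0 where there is no reading.
- r.camera_info(name): a dict with "mtx" (3x3 intrinsics, pixels), "pose" (4x4, takes a point from camera to world coordinates). Camera axes: x right, y down, z forward; pixel columns grow to the right and rows downward; lengths in m; the calibration is good to about 2 mm. A picture is of the moment at which its call begins. camera_info takes no time and is no camera call.
- r.close_job(): hands the job in, once; it reports no verdict.
The state is a dict: "time_s": time; "joints": joint angles; "qd": joint speeds; "joint_torque": joint torques, N m; "tcp_pos": TCP position; "eef_rot": TCP orientation; "contact_force": force on the tool from outside, world axes, zero at the start; "moment": the same for the moment, N m; "gripper_width": finger opening in m.
Only numpy, scipy, OpenCV 4.12 (cv2) and the standard library are available. Lean on these libraries where they do the work, as an engineer would, in place of code of your own. Each camera call takes 0.05 s, during which the arm holds its last target. There are 200 camera calls.

### The job

Lift the clear dust cover off the vacuum manifold and set it down upright on the free bench to its right, without dropping it. Then set the valve levers so that every station with a tall cartridge is open (lever back) and every station with only a low stopper is closed (lever forward), pushing each wrong lever gently until you feel it meet its stop but never forcing it. Leave alone the levers that are already right and everything standing around.

Things in the scene. Friction and masses are not known exactly. Their poses are not given: they have to be found in the camera images.
- manifold: White vacuum manifold fixed on the bench: a box 184 (its x) by 214 (its y, along the valve row) by 60 mm high. Origin on the bench under the middle of the valve row; the box runs from 62 mm before (-x) to 122 mm behind (+x) the origin. Its flat deck is 60 mm above the bench. -x is its front, towards the robot.
- cover_handle (a point): Middle of the handle of the loose clear dust cover (0.2 kg) standing over the levers on the deck. Handle: bar 14 thick (x), 56 long (y, along the row), 34 mm high, on the middle of the flat top. This point is 91 mm above the cover's lower rim, 17 mm above its flat top. Levers reach at most 64 mm above the deck: lift higher than that before moving sideways.
- cover_rim (a point): The same cover: centre of its open underside, level with the rim; z up. The cover is an open-bottomed box 100 (x) by 192 (y) by 74 mm high without its handle, walls 4 mm.
- cover: The clear dust cover itself; origin the same as cover_rim.
- station1: One of five alike valve stations in a row at 34 mm pitch, in varying order. Origin on the deck straight below its lever's pivot; axes as the manifold's. A grey block (44 x by 28 y by 14 mm high) carries the lever, pivot 14 mm above the deck. Its port, a boss with a cartridge or a stopper screwed on, lies 85 mm behind it (+x).
- lever1 (a joint): Turn of station1's lever on its stem, rad: black bar 50 mm long, 10 wide (y), 8 thick. -0.48: closed stop, leaning to the front (-x); 0.48: open stop, leaning back. Its true lean from upright is this plus an unknown fixed -0.2 to 0.2, its own per valve: feel for the firm stop (force well above the drag of 2 to 4 N at 25 mm above the pivot). Stays where left; starts within 0.03 of a stop.
- station2: One of five alike valve stations in a row at 34 mm pitch, in varying order. Origin on the deck straight below its lever's pivot; axes as the manifold's. A grey block (44 x by 28 y by 14 mm high) carries the lever, pivot 14 mm above the deck. Its port, a boss with a cartridge or a stopper screwed on, lies 85 mm behind it (+x).
- lever2 (a joint): Turn of station2's lever on its stem, rad: black bar 50 mm long, 10 wide (y), 8 thick. -0.48: closed stop, leaning to the front (-x); 0.48: open stop, leaning back. Its true lean from upright is this plus an unknown fixed -0.2 to 0.2, its own per valve: feel for the firm stop (force well above the drag of 2 to 4 N at 25 mm above the pivot). Stays where left; starts within 0.03 of a stop.
- station3: One of five alike valve stations in a row at 34 mm pitch, in varying order. Origin on the deck straight below its lever's pivot; axes as the manifold's. A grey block (44 x by 28 y by 14 mm high) carries the lever, pivot 14 mm above the deck. Its port, a boss with a cartridge or a stopper screwed on, lies 85 mm behind it (+x).
- lever3 (a joint): Turn of station3's lever on its stem, rad: black bar 50 mm long, 10 wide (y), 8 thick. -0.48: closed stop, leaning to the front (-x); 0.48: open stop, leaning back. Its true lean from upright is this plus an unknown fixed -0.2 to 0.2, its own per valve: feel for the firm stop (force well above the drag of 2 to 4 N at 25 mm above the pivot). Stays where left; starts within 0.03 of a stop.
- station4: One of five alike valve stations in a row at 34 mm pitch, in varying order. Origin on the deck straight below its lever's pivot; axes as the manifold's. A grey block (44 x by 28 y by 14 mm high) carries the lever, pivot 14 mm above the deck. Its port, a boss with a cartridge or a stopper screwed on, lies 85 mm behind it (+x).
- lever4 (a joint): Turn of station4's lever on its stem, rad: black bar 50 mm long, 10 wide (y), 8 thick. -0.48: closed stop, leaning to the front (-x); 0.48: open stop, leaning back. Its true lean from upright is this plus an unknown fixed -0.2 to 0.2, its own per valve: feel for the firm stop (force well above the drag of 2 to 4 N at 25 mm above the pivot). Stays where left; starts within 0.03 of a stop.
- station5: One of five alike valve stations in a row at 34 mm pitch, in varying order. Origin on the deck straight below its lever's pivot; axes as the manifold's. A grey block (44 x by 28 y by 14 mm high) carries the lever, pivot 14 mm above the deck. Its port, a boss with a cartridge or a stopper screwed on, lies 85 mm behind it (+x).
- lever5 (a joint): Turn of station5's lever on its stem, rad: black bar 50 mm long, 10 wide (y), 8 thick. -0.48: closed stop, leaning to the front (-x); 0.48: open stop, leaning back. Its true lean from upright is this plus an unknown fixed -0.2 to 0.2, its own per valve: feel for the firm stop (force well above the drag of 2 to 4 N at 25 mm above the pivot). Stays where left; starts within 0.03 of a stop.
- cartridge1: Tall white cartridge, 48 mm high, body 20 mm, rim 27 mm across, screwed fast on the port of some station (straight behind that station's lever, same y in the manifold's frame). Origin at its lower end, 12 mm above the deck, on its axis.
- cartridge2: Tall white cartridge, 48 mm high, body 20 mm, rim 27 mm across, screwed fast on the port of some station (straight behind that station's lever, same y in the manifold's frame). Origin at its lower end, 12 mm above the deck, on its axis.
- cartridge3: Tall white cartridge, 48 mm high, body 20 mm, rim 27 mm across, screwed fast on the port of some station (straight behind that station's lever, same y in the manifold's frame). Origin at its lower end, 12 mm above the deck, on its axis.
- stopper1: Low white stopper, 20 mm across, 12 mm high, screwed fast on the port of some station in place of a cartridge. Origin at its lower end, 12 mm above the deck.
- stopper2: Low white stopper, 20 mm across, 12 mm high, screwed fast on the port of some station in place of a cartridge. Origin at its lower end, 12 mm above the deck.
- bottle: Bystander: white bottle, 60 mm across, 160 mm high, loose, left (+y) of the manifold; origin centre of underside.
- beaker: Bystander: glass beaker, 68 mm across, 85 mm high, loose, left of the manifold; origin centre of underside.
- tray: Bystander: grey open tray 130 x 100 x 45 mm, loose, left and nearer the robot; origin centre of underside. The bench to the right (-y) of the manifold is free.

How it is judged:
By the outcome, as a careful person would: the job done as asked, in the order asked, and still so for the second after the job is handed in, with the robot touching nothing.
It also fails if it takes over 54 s, if anything falls off the work surface, if the arm or the gripper's body presses on something with over 40 N, if the wrist force passes 120 N, or if a joint passes its speed limit or range.

## Working session

There is one attempt and no reset: what is moved stays moved. The work goes in short steps, Python scripts to look and compute and a shell command to move; the robot and the scene stay as the last step left them, time stands still between calls to the robot, and variables do not carry over. Pictures are saved under pics/ and viewed, about 8 in all and at most 12, crops included, and the job is handed in when it is done.

```bash
mkdir -p pics; ls; python3 - <<'E'
from plant import r
import cv2,numpy as np
print(r.get_state())
for n in("side","top"):
    c,d=r.capture(n); cv2.imwrite(f"pics/{n}0.png",c[:,:,::-1]); np.save(f"{n}0.npy",d)
    i=r.camera_info(n); print(n,i["mtx"],i["pose"])
E
```

```text
pics
{'time_s': 0.0, 'joints': array([-5.11611620e+01,  2.05924595e+01,  6.34726985e-01, -1.86564215e-02,
       -7.01375653e+01, -1.65084080e+01]), 'qd': array([ 0.00716589,  0.01722824, -0.07064477, -0.01683792, -0.0060706 ,
        0.11704052]), 'joint_torque': array([-1.58138726e-03, -5.82721639e+01,  2.93051165e+01,  6.99701965e+00,
        6.65083411e-03, -1.55496036e-04]), 'tcp_pos': array([ 0.25627105, -0.62395234,  0.23662297]), 'eef_rot': array([ 1.79903647e+02, -1.02665818e-02, -1.57675915e+02]), 'contact_force': array([1.14113271, 0.18504715, 0.61836372]), 'moment': array([ 0.06369511,  0.0413122 , -0.03969538]), 'gripper_width': 0.08759361227893428}
side [[475.59496407   0.         313.88739926]
 [  0.         475.59496407 230.74451805]
 [  0.           0.           1.        ]] [[-0.95442381 -0.22056822  0.20105932  0.35731296]
 [-0.29844735  0.70061586 -0.64812545  0.72154932]
 [ 0.00209053 -0.67859199 -0.73451245  0.73145101]
 [ 0.          0.          0.          1.        ]]
top [[580.9474411    0.         326.35277426]
 [  0.         580.9474411  239.16076483]
 [  0.           0.           1.        ]] [[-0.00152083 -0.98228469  0.18738856  0.34987236]
 [-0.99978846 -0.00235009 -0.02043331  0.19426828]
 [ 0.02051171 -0.18737999 -0.98207332  0.96671309]
 [ 0.          0.          0.          1.        ]]
```

View pics/top0.png

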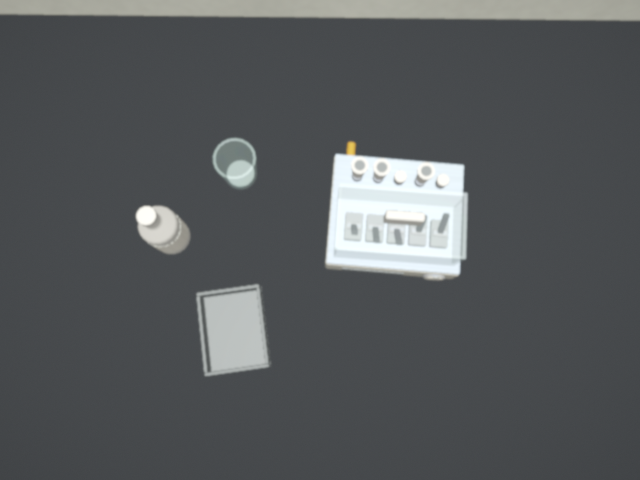

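View pics/side0.png

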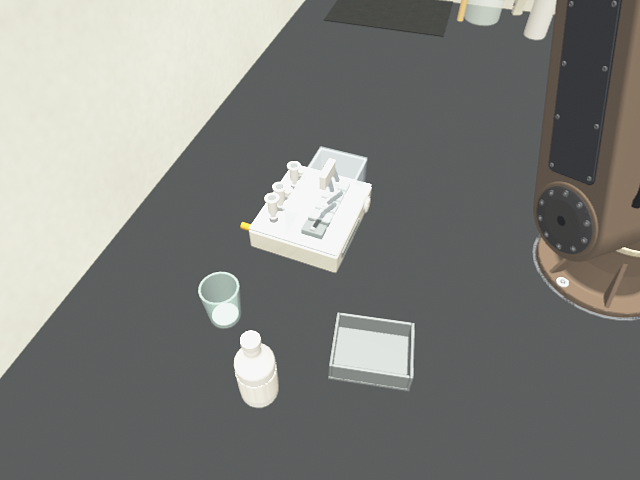

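```bash
cat > h.py <<'E'
import cv2,numpy as np
from plant import r
def ray(n,u,v,z):
    i=r.camera_info(n);P=i["pose"]
    d=P[:3,:3]@np.linalg.solve(i["mtx"],[u,v,1]);o=P[:3,3]
    return o+d*(z-o[2])/d[2]
def proj(n,p):
    i=r.camera_info(n);P=i["pose"]
    c=i["mtx"]@(P[:3,:3].T@(np.array(p)-P[:3,3]));return c[:2]/c[2]
def shot(n,f,x0,y0,w,h,s):
    c,d=r.capture(n);cv2.imwrite(f,cv2.resize(c[y0:y0+h,x0:x0+w,::-1],None,fx=s,fy=s,interpolation=cv2.INTER_CUBIC));return c,d
def st():
    s=r.get_state();print(round(s["time_s"],2),s["tcp_pos"].round(4),s["eef_rot"].round(1),s["contact_force"].round(1),s["gripper_width"].round(4))
E
python3 - <<'E'
import cv2
c=cv2.imread("pics/top0.png")[145:285,320:475]
cv2.imwrite("pics/topc.png",cv2.resize(c,None,fx=5,fy=4.2857,interpolation=cv2.INTER_CUBIC) if 0 else cv2.resize(c,None,fx=4,fy=4,interpolation=cv2.INTER_CUBIC))
E
```

```text
(no output)
```

View pics/topc.png

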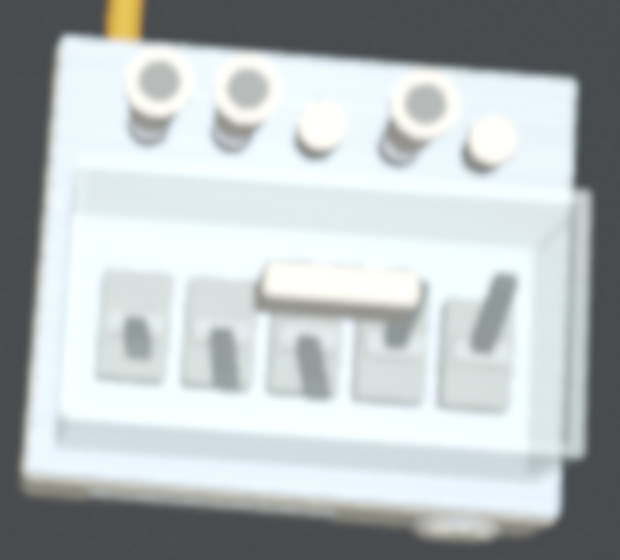

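```bash
python3 - <<'E'
from h import *
f=lambda a,b,z:ray("top",a/4+320,b/4+145,z)
RL,RR,FL,FR=[f(*p,.06) for p in[(62,37),(577,78),(25,473),(558,508)]]
print(RL,RR,FL,FR)
ey=(RL-RR)/np.linalg.norm(RL-RR); print("len",np.linalg.norm(RL-RR),np.linalg.norm(RL-FL),np.linalg.norm(RR-FR),"yaw",np.degrees(np.arctan2(-ey[0],ey[1])))
e2=FL-FR;print("yaw2",np.degrees(np.arctan2(-e2[0],e2[1])))
print("handle",f(342,283,.168),[f(*p,.168) for p in[(264,278),(422,290)]])
for p in[(135,325),(220,333),(303,339),(388,347),(475,355)]: print("blk",f(*p,.074))
for p in[(322,124),(493,137)]: print("stop",f(*p,.084))
for p in[(160,80),(247,88),(424,104)]: print("cart",f(*p,.12))
d=np.load("top0.npy"); print(d[216,405],ray("top",405.5,215.8,.168))
i=r.camera_info("top");P=i["pose"]
for u,v in[(395,216),(405,216),(415,216)]: print(P[:3,:3]@(np.linalg.solve(i["mtx"],[u,v,1])*d[v,u])+P[:3,3])
E
```

```text
[0.66428375 0.16022546 0.06      ] [ 0.64788495 -0.05064307  0.06      ] [0.48421305 0.17562384 0.06      ] [ 0.47057084 -0.03490299  0.06      ]
len 0.21150522575668795 0.18072787737521942 0.1780113534837041 yaw -4.446822494497338
yaw2 -3.707602917540211
handle [0.5362622  0.06559346 0.168     ] [array([0.53798615, 0.09321095, 0.168     ]), array([0.53381387, 0.0372738 , 0.168     ])]
blk [0.5409872  0.13255988 0.074     ]
blk [0.5378665  0.09912478 0.074     ]
blk [0.53554632 0.066452   0.074     ]
blk [0.5324239  0.03299766 0.074     ]
blk [ 0.52930286 -0.00125418  0.074     ]
stop [0.62045122 0.05825359 0.084     ]
stop [ 0.61541826 -0.00956929  0.084     ]
cart [0.62654069 0.12522026 0.12      ]
cart [0.62353338 0.09208149 0.12      ]
cart [0.61752212 0.02463126 0.12      ]
0.8252903 [0.53618962 0.06559543 0.168     ]
[0.53606277 0.08036864 0.16709034]
[0.53667157 0.06578007 0.16467435]
[0.53613453 0.05197091 0.16717826]
```

The crop shows ports, left to right: tall, tall, stopper, tall, stopper. The levers are front, front, front, back, back, so A, B and E are wrong. First I'll turn the tool to match the handle.

```bash
for i in 1 2 3; do python3 -m inch '[{"yaw":-1},{"yaw":-1},{"yaw":-1},{"yaw":-1},{"yaw":-1}]' 1 30; done; cat > go.py <<'E'
from h import *
import sys
t=np.array(list(map(float,sys.argv[1:4])));yaw=float(sys.argv[4]);s=r.get_state();st()
y=np.radians(s["eef_rot"][2]);d=t-s["tcp_pos"];ty=[np.cos(y),np.sin(y),0],[np.sin(y),-np.cos(y),0]
print("rows x,y,z:",((ty[0]@d)/.025).round(2),((ty[1]@d)/.025).round(2),(-d[2]/.025).round(2),"yaw",(-(yaw-s["eef_rot"][2])/4).round(2))
E
python3 go.py .5365 .0655 .22 -94.8
```

```text
validation failed for argument at $[0]...
validation failed for argument at $[0]...
validation failed for argument at $[0]...
Traceback (most recent call last):
  File "go.py", line 3, in <module>
    t=np.array(list(map(float,sys.argv[1:4])));yaw=float(sys.argv[4]);s=r.get_state();st()
                                                                                      ~~^^
  File "h.py", line 13, in st
    s=r.get_state();print(round(s["time_s"],2),s["tcp_pos"].round(4),s["eef_rot"].round(1),s["contact_force"].round(1),s["gripper_width"].round(4))
                                                                                                                       ^^^^^^^^^^^^^^^^^^^^^^^^
AttributeError: 'float' object has no attribute 'round'
```

All four keys are required in each row.

```bash
sed -i 's/s\["gripper_width"\].round(4)/round(s["gripper_width"],4)/' h.py
for i in 1 2 3; do python3 -m inch '[{"x":0,"y":0,"z":0,"yaw":-1},{"x":0,"y":0,"z":0,"yaw":-1},{"x":0,"y":0,"z":0,"yaw":-1},{"x":0,"y":0,"z":0,"yaw":-1},{"x":0,"y":0,"z":0,"yaw":-1}]' 1 30; done
python3 go.py .5365 .0655 .22 -94.8
```

```text
time_s: 0.52
tcp_pos: [0.2557, -0.6227, 0.2338]
eef_rot: [179.6, 0.1, -137.0]
contact_force: [1.0, -1.5, -0.7]
gripper_width: 0.0876
time_s: 0.93
tcp_pos: [0.2551, -0.6214, 0.2308]
eef_rot: [179.4, 0.4, -116.0]
contact_force: [0.4, 0.4, 0.3]
gripper_width: 0.0874
time_s: 1.35
tcp_pos: [0.2545, -0.62, 0.2278]
eef_rot: [179.5, 0.8, -94.9]
contact_force: [-0.2, -0.6, 0.1]
gripper_width: 0.0874
1.35 [ 0.2545 -0.62    0.2278] [179.5   0.8 -94.9] [-0.2 -0.6  0.1] 0.0874
rows x,y,z: -28.29 -8.87 0.31 yaw -0.04
```

```bash
for i in 1 2 3 4 5; do python3 -m inch '[{"x":-1,"y":-0.31,"z":-0.03,"yaw":0},{"x":-1,"y":-0.31,"z":-0.03,"yaw":0},{"x":-1,"y":-0.31,"z":-0.03,"yaw":0},{"x":-1,"y":-0.31,"z":-0.03,"yaw":0},{"x":-1,"y":-0.31,"z":-0.03,"yaw":0}]' | head -3; done
python3 go.py .5365 .0655 .20 -94.8
```

```text
time_s: 1.77
tcp_pos: [0.3018, -0.497, 0.228]
eef_rot: [179.1, 1.1, -95.0]
time_s: 2.18
tcp_pos: [0.3517, -0.369, 0.2319]
eef_rot: [179.0, 1.3, -95.1]
time_s: 2.6
tcp_pos: [0.4016, -0.2412, 0.237]
eef_rot: [178.9, 1.3, -95.1]
time_s: 3.02
tcp_pos: [0.4515, -0.1134, 0.2426]
eef_rot: [178.8, 1.4, -95.1]
time_s: 3.43
tcp_pos: [0.5015, 0.0144, 0.2482]
eef_rot: [178.7, 1.4, -95.1]
3.43 [0.5015 0.0144 0.2482] [178.7   1.4 -95.1] [ 0.6  0.2 -0.1] 0.0875
rows x,y,z: -2.16 -1.21 1.93 yaw -0.08
```

```bash
python3 -m inch '[{"x":-0.9,"y":-0.5,"z":0.5,"yaw":0},{"x":-0.9,"y":-0.5,"z":0.5,"yaw":0},{"x":-0.3,"y":-0.15,"z":0.4,"yaw":0},{"x":0,"y":0,"z":0,"yaw":0}]' | head -3
python3 go.py .5365 .0655 .15 -94.8
python3 - <<'E'
from h import *
print(proj("top",r.get_state()["tcp_pos"]))
shot("top","pics/t1.png",300,130,200,150,4)
st()
E
```

```text
time_s: 3.77
tcp_pos: [0.5365, 0.0722, 0.2125]
eef_rot: [178.8, 1.5, -94.9]
3.77 [0.5365 0.0722 0.2125] [178.8   1.5 -94.9] [-0.8 -0.8 -1.1] 0.0871
rows x,y,z: 0.27 -0.02 2.5 yaw -0.02
[405.68520339 208.03750572]
3.82 [0.5365 0.0716 0.2134] [178.8   1.5 -94.9] [-0.2 -0.4 -0.3] 0.0875
```

View pics/t1.png

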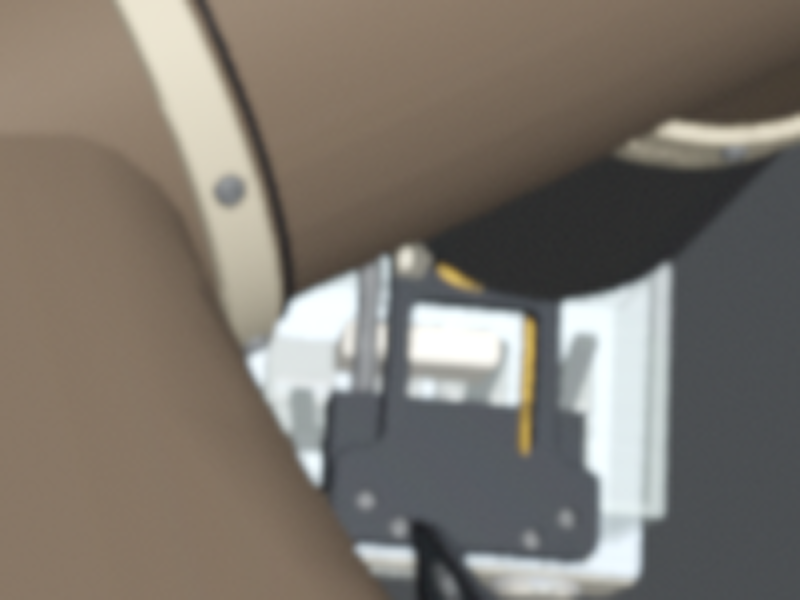

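The top view is mostly hidden by the arm, but the handle (crop about 350–500, 345) lies inside the gripper window. I'm descending.

```bash
python3 -m inch '[{"x":0.2,"y":0,"z":0.7,"yaw":0},{"x":0,"y":0,"z":0.7,"yaw":0},{"x":0,"y":0,"z":0.6,"yaw":0},{"x":0,"y":0,"z":0.3,"yaw":0},{"x":0,"y":0,"z":0,"yaw":0}]'
python3 go.py .5365 .0655 .15 -94.8
```

```text
time_s: 4.23
tcp_pos: [0.5342, 0.0648, 0.1565]
eef_rot: [178.9, 1.5, -94.9]
contact_force: [-0.1, 0.4, -1.2]
gripper_width: 0.0876
4.23 [0.5342 0.0648 0.1565] [178.9   1.5 -94.9] [-0.1  0.4 -1.2] 0.0876
rows x,y,z: -0.04 -0.09 0.26 yaw -0.03
```

```bash
python3 -m inch '[{"x":0,"y":-0.09,"z":0.22,"yaw":0},{"x":0,"y":0,"z":0,"yaw":0}]'
python3 -m inch '[{"x":0,"y":0,"z":-0.02,"yaw":0},{"x":0,"y":0,"z":-0.02,"yaw":0},{"x":0,"y":0,"z":-0.02,"yaw":0},{"x":0,"y":0,"z":-0.02,"yaw":0},{"x":0,"y":0,"z":-0.02,"yaw":0}]' -1 25
python3 -m inch '[{"x":0,"y":0,"z":-0.02,"yaw":0},{"x":0,"y":0,"z":-0.02,"yaw":0},{"x":0,"y":0,"z":-0.02,"yaw":0}]'
```

```text
time_s: 4.4
tcp_pos: [0.5366, 0.0638, 0.152]
eef_rot: [179.0, 1.5, -95.0]
contact_force: [-0.3, -0.3, -1.3]
gripper_width: 0.0881
time_s: 4.82
tcp_pos: [0.5382, 0.0637, 0.1577]
eef_rot: [179.2, 1.6, -95.0]
contact_force: [0.1, -0.0, 0.0]
gripper_width: 0.0602
time_s: 5.07
tcp_pos: [0.5385, 0.0638, 0.1599]
eef_rot: [179.3, 1.6, -95.0]
contact_force: [-0.5, -0.6, -0.3]
gripper_width: 0.0396
```

```bash
python3 -m inch '[{"x":0,"y":0,"z":0.25,"yaw":0},{"x":0,"y":0,"z":0.1,"yaw":0},{"x":0,"y":0,"z":0,"yaw":0}]'
python3 -m inch '[{"x":0,"y":0,"z":0,"yaw":0},{"x":0,"y":0,"z":0,"yaw":0},{"x":0,"y":0,"z":0,"yaw":0},{"x":0,"y":0,"z":0,"yaw":0},{"x":0,"y":0,"z":0,"yaw":0}]'
```

```text
time_s: 5.32
tcp_pos: [0.5384, 0.0643, 0.1505]
eef_rot: [179.3, 1.6, -95.0]
contact_force: [-1.1, -0.1, -0.3]
gripper_width: 0.0199
time_s: 5.73
tcp_pos: [0.5383, 0.0642, 0.1502]
eef_rot: [179.3, 1.6, -94.9]
contact_force: [0.1, 0.1, 0.4]
gripper_width: 0.014
```

Gripped at 14 mm. I'm lifting it slowly at first.

```bash
python3 -m inch '[{"x":0,"y":0,"z":-0.2,"yaw":0},{"x":0,"y":0,"z":-0.4,"yaw":0},{"x":0,"y":0,"z":-0.6,"yaw":0},{"x":0,"y":0,"z":-0.6,"yaw":0},{"x":0,"y":0,"z":-0.6,"yaw":0}]'
python3 -m inch '[{"x":0,"y":0,"z":-0.6,"yaw":0},{"x":0,"y":0,"z":-0.6,"yaw":0},{"x":0,"y":0,"z":-0.6,"yaw":0},{"x":0,"y":0,"z":-0.3,"yaw":0},{"x":0,"y":0,"z":0,"yaw":0}]'
python3 go.py .51 -.21 .25 -94.8
python3 - <<'E'
from h import *
shot("side","pics/s1.png",200,70,220,165,3.6)
E
```

```text
time_s: 6.15
tcp_pos: [0.5355, 0.0614, 0.2094]
eef_rot: [178.7, 1.4, -95.0]
contact_force: [0.1, 0.3, -2.6]
gripper_width: 0.0139
time_s: 6.57
tcp_pos: [0.5368, 0.0596, 0.2707]
eef_rot: [179.0, 1.5, -95.0]
contact_force: [1.6, -0.6, -2.7]
gripper_width: 0.0142
6.57 [0.5368 0.0596 0.2707] [179.    1.5 -95. ] [ 1.6 -0.6 -2.7] 0.0142
rows x,y,z: 10.84 0.12 0.83 yaw -0.06
```

View pics/s1.png

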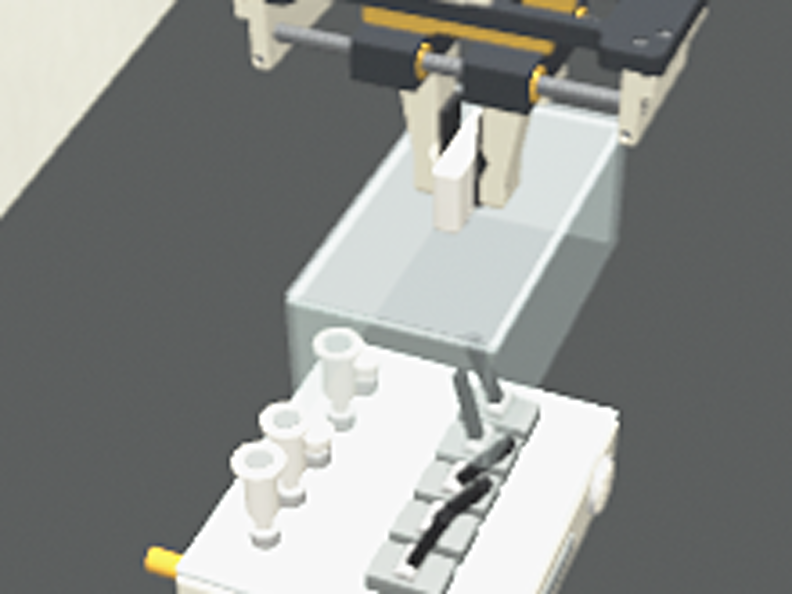

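The cover hangs level and clear. Levers A, B and C (crop 400–490, 480–570) lean front, while D and E (470, 380) lean back. I'll move it right next.

```bash
python3 -m inch '[{"x":0.4,"y":0,"z":0,"yaw":0},{"x":0.7,"y":0,"z":0,"yaw":0},{"x":0.8,"y":0,"z":0,"yaw":0},{"x":0.8,"y":0,"z":0,"yaw":0},{"x":0.8,"y":0,"z":0,"yaw":0}]'
python3 -m inch '[{"x":0.8,"y":0,"z":0,"yaw":0},{"x":0.8,"y":0,"z":0,"yaw":0},{"x":0.8,"y":0,"z":0.05,"yaw":0},{"x":0.8,"y":0,"z":0.05,"yaw":0},{"x":0.8,"y":0,"z":0.05,"yaw":0}]'
python3 -m inch '[{"x":0.8,"y":0,"z":0,"yaw":0},{"x":0.8,"y":0,"z":0,"yaw":0},{"x":0.6,"y":0,"z":0.05,"yaw":0},{"x":0.3,"y":0,"z":0.05,"yaw":0},{"x":0,"y":0,"z":0.05,"yaw":0}]'
python3 go.py .51 -.215 .0902 -94.8
```

```text
time_s: 7.03
tcp_pos: [0.5263, -0.0289, 0.2628]
eef_rot: [178.5, 1.5, -94.8]
contact_force: [0.9, -0.2, -2.2]
gripper_width: 0.0142
time_s: 7.45
tcp_pos: [0.5127, -0.1352, 0.2505]
eef_rot: [178.0, 1.4, -94.8]
contact_force: [0.2, 0.5, -2.8]
gripper_width: 0.0139
time_s: 7.87
tcp_pos: [0.5016, -0.2049, 0.2384]
eef_rot: [177.3, 1.4, -95.1]
contact_force: [-0.2, -0.3, -1.9]
gripper_width: 0.0142
7.87 [ 0.5016 -0.2049  0.2384] [177.3   1.4 -95.1] [-0.2 -0.3 -1.9] 0.0142
rows x,y,z: 0.37 -0.37 5.93 yaw -0.07
```

```bash
python3 -m inch '[{"x":0.1,"y":0,"z":0.4,"yaw":0},{"x":0.1,"y":0,"z":0.7,"yaw":0},{"x":0.1,"y":0,"z":0.8,"yaw":0},{"x":0,"y":0,"z":0.8,"yaw":0},{"x":0,"y":0,"z":0.8,"yaw":0}]'
python3 -m inch '[{"x":0,"y":0,"z":0.7,"yaw":0},{"x":0,"y":0,"z":0.5,"yaw":0},{"x":0,"y":0,"z":0.2,"yaw":0},{"x":0,"y":0,"z":0,"yaw":0}]'
python3 go.py .51 -.215 .0902 -94.8
```

```text
time_s: 8.28
tcp_pos: [0.4979, -0.2091, 0.1476]
eef_rot: [177.7, 1.4, -95.0]
contact_force: [0.8, 0.2, -2.6]
gripper_width: 0.0138
time_s: 8.62
tcp_pos: [0.4917, -0.2047, 0.1034]
eef_rot: [177.1, 1.5, -95.0]
contact_force: [0.7, -0.4, -2.3]
gripper_width: 0.0137
8.62 [ 0.4917 -0.2047  0.1034] [177.1   1.5 -95. ] [ 0.7 -0.4 -2.3] 0.0137
rows x,y,z: 0.35 -0.76 0.53 yaw -0.04
```

```bash
for i in 1 2 3; do python3 -m inch '[{"x":0,"y":0,"z":0.12,"yaw":0},{"x":0,"y":0,"z":0.12,"yaw":0}]' | sed -n 2,4p; done
```

```text
tcp_pos: [0.4919, -0.204, 0.0975]
eef_rot: [177.1, 1.5, -94.9]
contact_force: [0.2, -0.7, -2.1]
tcp_pos: [0.4927, -0.2037, 0.0923]
eef_rot: [177.2, 1.5, -94.8]
contact_force: [-0.3, 0.0, -2.9]
tcp_pos: [0.4917, -0.2037, 0.091]
eef_rot: [177.2, 1.4, -94.7]
contact_force: [-12.4, 9.1, 35.5]
```

```bash
python3 -m inch '[{"x":0,"y":0,"z":-0.03,"yaw":0},{"x":0,"y":0,"z":0,"yaw":0}]' - 6 
python3 -m inch '[{"x":0,"y":0,"z":0,"yaw":0},{"x":0,"y":0,"z":0,"yaw":0},{"x":0,"y":0,"z":0,"yaw":0},{"x":0,"y":0,"z":0,"yaw":0},{"x":0,"y":0,"z":0,"yaw":0}]' 0.1
```

```text
time_s: 9.28
tcp_pos: [0.4926, -0.2038, 0.094]
eef_rot: [177.4, 1.4, -94.7]
contact_force: [0.7, 0.1, -2.2]
gripper_width: 0.0138
time_s: 9.7
tcp_pos: [0.4938, -0.2043, 0.0947]
eef_rot: [177.6, 1.4, -94.7]
contact_force: [-0.4, -0.5, 0.2]
gripper_width: 0.0417
```

```bash
for i in 1 2; do python3 -m inch '[{"x":0,"y":0,"z":-0.5,"yaw":0},{"x":0,"y":0,"z":-0.8,"yaw":0},{"x":0,"y":0,"z":-0.8,"yaw":0},{"x":0,"y":0,"z":-0.8,"yaw":0}]'; done
python3 - <<'E'
from h import *
shot("side","pics/s2.png",200,70,220,165,3.6)
c,d=r.capture("top");cv2.imwrite("pics/t2.png",cv2.resize(c[140:290,310:580,::-1],None,fx=2.96,fy=2.96,interpolation=cv2.INTER_CUBIC))
E
```

```text
time_s: 10.03
tcp_pos: [0.494, -0.206, 0.1642]
eef_rot: [177.0, 1.4, -94.7]
contact_force: [0.7, 1.3, -0.1]
gripper_width: 0.0483
time_s: 10.37
tcp_pos: [0.4977, -0.2083, 0.2397]
eef_rot: [177.0, 1.4, -94.7]
contact_force: [0.7, 0.3, -0.3]
gripper_width: 0.0481
```

View pics/s2.png

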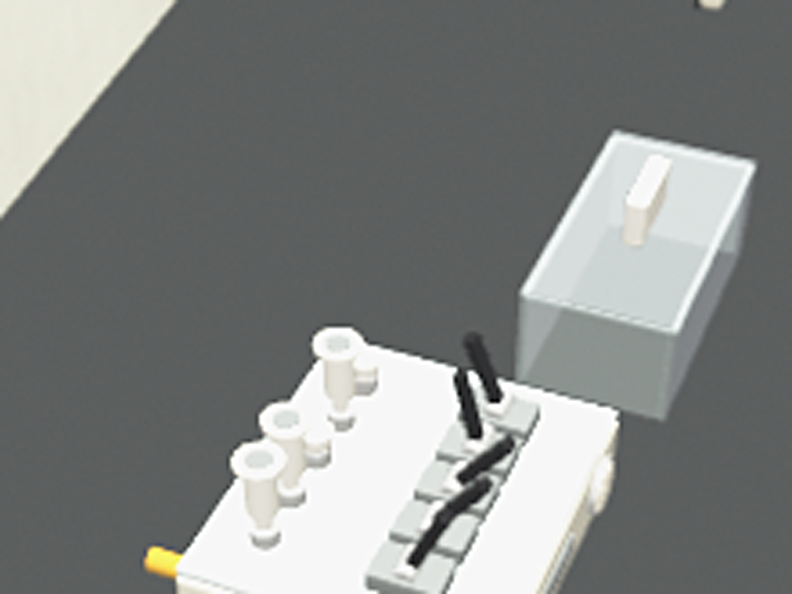

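View pics/t2.png

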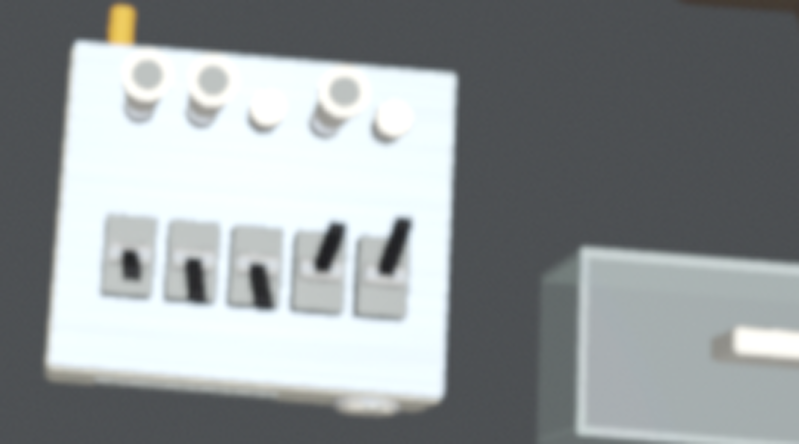

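The cover stands upright on the bench to the right, at crop 520–750, 130–415. All five levers are visible, and A, B and E still need moving. E goes first, pushed from behind with closed fingers.

```bash
python3 - <<'E'
from h import *
for n,p in dict(A=(131,257),B=(196,262),C=(258,268),D=(323,270),E=(386,276)).items(): print(n,ray("top",p[0]/2.96+310,p[1]/2.96+140,.074).round(4))
for n,p in dict(A=(132,280),B=(200,300),E=(406,220)).items(): print(n,"tip",ray("top",p[0]/2.96+310,p[1]/2.96+140,.117).round(4))
E
python3 go.py .597 -.007 .18 -94.8
```

```text
A [0.5401 0.1318 0.074 ]
B [0.5374 0.0972 0.074 ]
C [0.5343 0.0643 0.074 ]
D [0.5333 0.0296 0.074 ]
E [ 0.5301 -0.0039  0.074 ]
A tip [0.519  0.1344 0.117 ]
B tip [0.5089 0.1002 0.117 ]
E tip [ 0.5506 -0.0057  0.117 ]
10.47 [ 0.4997 -0.2089  0.2425] [177.3   1.4 -94.7] [0.4 0.1 0.8] 0.0481
rows x,y,z: -8.37 -3.22 2.5 yaw 0.02
```

```bash
python3 -m inch '[{"x":-0.9,"y":-0.35,"z":0,"yaw":0},{"x":-0.9,"y":-0.35,"z":0,"yaw":0},{"x":-0.9,"y":-0.35,"z":0,"yaw":0},{"x":-0.9,"y":-0.35,"z":0,"yaw":0},{"x":-0.9,"y":-0.35,"z":0.2,"yaw":0}]' -1 10 | head -3
python3 -m inch '[{"x":-0.9,"y":-0.35,"z":0.4,"yaw":0},{"x":-0.9,"y":-0.35,"z":0.4,"yaw":0},{"x":-0.9,"y":-0.35,"z":0.4,"yaw":0},{"x":-0.6,"y":-0.2,"z":0.4,"yaw":0},{"x":0,"y":0,"z":0,"yaw":0}]'
python3 go.py .595 -.008 .135 -94.8
```

```text
time_s: 10.88
tcp_pos: [0.5533, -0.1, 0.2386]
eef_rot: [177.5, 1.4, -95.1]
time_s: 11.3
tcp_pos: [0.5925, -0.0119, 0.1941]
eef_rot: [177.4, 1.4, -95.0]
contact_force: [-0.1, -0.7, 0.7]
gripper_width: 0.0006
11.3 [ 0.5925 -0.0119  0.1941] [177.4   1.4 -95. ] [-0.1 -0.7  0.7] 0.0006
rows x,y,z: -0.16 -0.09 2.37 yaw -0.05
```

```bash
python3 -m inch '[{"x":-0.2,"y":-0.15,"z":0.7,"yaw":0},{"x":-0.05,"y":-0.07,"z":0.7,"yaw":0},{"x":-0.05,"y":-0.05,"z":0.7,"yaw":0},{"x":-0.05,"y":-0.05,"z":0.5,"yaw":0},{"x":0,"y":0,"z":0,"yaw":0}]'
python3 go.py .595 -.008 .109 -94.8
```

```text
time_s: 11.72
tcp_pos: [0.5981, -0.0021, 0.1249]
eef_rot: [177.3, 1.3, -94.9]
contact_force: [-0.4, 0.5, -0.5]
gripper_width: 0.0004
11.72 [ 0.5981 -0.0021  0.1249] [177.3   1.3 -94.9] [-0.4  0.5 -0.5] 0.0004
rows x,y,z: 0.24 0.1 0.63 yaw -0.02
```

```bash
python3 -m inch '[{"x":0.15,"y":0,"z":0.3,"yaw":0},{"x":0.1,"y":0,"z":0.3,"yaw":0},{"x":0,"y":0,"z":0,"yaw":0}]'
for i in 1 2 3; do python3 -m inch '[{"x":0,"y":0.2,"z":0,"yaw":0},{"x":0,"y":0.2,"z":0,"yaw":0}]' | sed -n 2,4p; done
```

```text
time_s: 11.97
tcp_pos: [0.5965, -0.0097, 0.109]
eef_rot: [177.3, 1.3, -94.9]
contact_force: [-0.1, 0.3, -1.0]
gripper_width: 0.0003
tcp_pos: [0.5868, -0.0097, 0.1098]
eef_rot: [177.4, 1.3, -94.9]
contact_force: [0.0, -0.4, 0.3]
tcp_pos: [0.5761, -0.009, 0.1114]
eef_rot: [177.5, 1.3, -95.0]
contact_force: [0.4, 1.1, -0.2]
tcp_pos: [0.5657, -0.0078, 0.1131]
eef_rot: [177.6, 1.4, -94.9]
contact_force: [1.7, -0.3, 2.1]
```

```bash
for i in 1 2 3; do python3 -m inch '[{"x":0,"y":0.1,"z":0.06,"yaw":0},{"x":0,"y":0.1,"z":0.04,"yaw":0}]' | sed -n 2,4p; done
```

```text
tcp_pos: [0.5615, -0.0069, 0.1128]
eef_rot: [177.9, 1.4, -94.9]
contact_force: [1.6, -2.0, 1.8]
tcp_pos: [0.5571, -0.0061, 0.1113]
eef_rot: [178.1, 1.4, -94.8]
contact_force: [1.7, -0.6, 1.7]
tcp_pos: [0.5518, -0.0054, 0.1088]
eef_rot: [178.1, 1.5, -94.8]
contact_force: [1.3, 0.1, 0.6]
```

```bash
for i in 1 2 3; do python3 -m inch '[{"x":0,"y":0.1,"z":0.02,"yaw":0},{"x":0,"y":0.1,"z":0.02,"yaw":0}]' | sed -n 2,4p; done
```

```text
tcp_pos: [0.5464, -0.0049, 0.1076]
eef_rot: [178.1, 1.4, -94.8]
contact_force: [2.7, -0.6, 2.8]
tcp_pos: [0.5414, -0.0044, 0.1068]
eef_rot: [178.1, 1.4, -94.8]
contact_force: [1.5, -0.5, 3.0]
tcp_pos: [0.536, -0.0039, 0.1057]
eef_rot: [178.1, 1.4, -94.8]
contact_force: [2.9, -0.7, 0.2]
```

```bash
for i in 1 2 3 4; do python3 -m inch '[{"x":0,"y":0.06,"z":-0.02,"yaw":0}]' | sed -n '2p;4p'; done
```

```text
tcp_pos: [0.5352, -0.0037, 0.1063]
contact_force: [7.5, -1.2, -0.9]
tcp_pos: [0.5348, -0.0034, 0.1071]
contact_force: [6.3, -0.6, 0.4]
tcp_pos: [0.5343, -0.0032, 0.108]
contact_force: [6.2, -0.6, -1.6]
tcp_pos: [0.5338, -0.0029, 0.1088]
contact_force: [5.5, -1.2, -0.6]
```

```bash
for i in 1 2; do python3 -m inch '[{"x":0,"y":0.1,"z":0.02,"yaw":0}]' | sed -n '2p;4p'; done
```

```text
tcp_pos: [0.5334, -0.0025, 0.109]
contact_force: [10.8, -4.4, -1.7]
tcp_pos: [0.5332, -0.0022, 0.1094]
contact_force: [9.5, -3.7, -1.5]
```

```bash
python3 -m inch '[{"x":0,"y":-0.3,"z":0,"yaw":0},{"x":0,"y":-0.1,"z":-0.7,"yaw":0},{"x":0,"y":0,"z":-0.8,"yaw":0},{"x":0,"y":0,"z":-0.8,"yaw":0},{"x":0,"y":0,"z":-0.2,"yaw":0}]'
python3 go.py .478 .137 .17 -94.8
```

```text
time_s: 14.38
tcp_pos: [0.5391, -0.0058, 0.1692]
eef_rot: [178.3, 1.4, -94.7]
contact_force: [0.8, -0.1, 0.3]
gripper_width: 0.0003
14.38 [ 0.5391 -0.0058  0.1692] [178.3   1.4 -94.7] [ 0.8 -0.1  0.3] 0.0003
rows x,y,z: -5.49 2.9 -0.03 yaw 0.02
```

```bash
python3 -m inch '[{"x":-0.8,"y":0.45,"z":0,"yaw":0},{"x":-0.9,"y":0.45,"z":0,"yaw":0},{"x":-0.9,"y":0.45,"z":0,"yaw":0},{"x":-0.9,"y":0.45,"z":0,"yaw":0},{"x":-0.9,"y":0.45,"z":0,"yaw":0}]'|head -3
python3 -m inch '[{"x":-0.7,"y":0.4,"z":0,"yaw":0},{"x":-0.2,"y":0.1,"z":0,"yaw":0},{"x":0,"y":0,"z":0,"yaw":0}]'|head -3
python3 go.py .478 .137 .109 -94.8
```

```text
time_s: 14.8
tcp_pos: [0.4882, 0.1078, 0.1713]
eef_rot: [177.7, 1.2, -95.2]
time_s: 15.05
tcp_pos: [0.4735, 0.1347, 0.1703]
eef_rot: [177.3, 1.1, -95.1]
15.05 [0.4735 0.1347 0.1703] [177.3   1.1 -95.1] [-0.3  0.   0.6] 0.0005
rows x,y,z: -0.11 -0.17 2.45 yaw -0.07
```

```bash
python3 -m inch '[{"x":-0.05,"y":-0.05,"z":0.6,"yaw":0},{"x":0,"y":-0.05,"z":0.7,"yaw":0},{"x":0,"y":-0.05,"z":0.7,"yaw":0},{"x":0,"y":0,"z":0.4,"yaw":0},{"x":0,"y":0,"z":0,"yaw":0}]'
python3 go.py .49 .136 .109 -94.8
```

```text
time_s: 15.47
tcp_pos: [0.4739, 0.1342, 0.1068]
eef_rot: [177.1, 1.0, -95.1]
contact_force: [-0.6, -0.6, 0.7]
gripper_width: 0.0001
15.47 [0.4739 0.1342 0.1068] [177.1   1.  -95.1] [-0.6 -0.6  0.7] 0.0001
rows x,y,z: -0.13 -0.63 -0.09 yaw -0.07
```

```bash
for i in 1 2 3 4; do python3 -m inch '[{"x":-0.02,"y":-0.2,"z":-0.01,"yaw":0},{"x":-0.02,"y":-0.2,"z":-0.01,"yaw":0}]' | sed -n '2p;4p'; done
```

```text
tcp_pos: [0.4836, 0.1326, 0.1062]
contact_force: [0.5, 0.2, 1.0]
tcp_pos: [0.4957, 0.1323, 0.1072]
contact_force: [-0.5, 0.6, -0.3]
tcp_pos: [0.5072, 0.1322, 0.1083]
contact_force: [-3.6, -0.5, 4.6]
tcp_pos: [0.5182, 0.1321, 0.1091]
contact_force: [-3.0, -0.4, 2.6]
```

```bash
python3 -m inch '[{"x":0,"y":-0.15,"z":0,"yaw":0}]' | sed -n '2p;4p';python3 -m inch '[{"x":0,"y":-0.15,"z":0,"yaw":0}]' | sed -n '2p;4p'
```

```text
tcp_pos: [0.5226, 0.1318, 0.1092]
contact_force: [-2.0, 0.9, 2.5]
tcp_pos: [0.5268, 0.1314, 0.1091]
contact_force: [-3.2, -0.0, 1.2]
```

```bash
for i in 1 2 3 4; do python3 -m inch '[{"x":0,"y":-0.07,"z":0,"yaw":0}]' | sed -n '2p;4p'; done
```

```text
tcp_pos: [0.529, 0.1313, 0.1089]
contact_force: [-2.3, 0.9, 2.4]
tcp_pos: [0.5308, 0.1311, 0.1087]
contact_force: [-3.5, 0.6, 3.4]
tcp_pos: [0.5324, 0.1309, 0.1085]
contact_force: [-3.1, -0.3, 1.7]
tcp_pos: [0.534, 0.1308, 0.1082]
contact_force: [-3.0, 0.7, 1.3]
```

```bash
for i in 1 2 3 4; do python3 -m inch '[{"x":0,"y":-0.07,"z":0,"yaw":0}]' | sed -n '2p;4p'; done
```

```text
tcp_pos: [0.5354, 0.1306, 0.1078]
contact_force: [-4.0, 1.5, -0.1]
tcp_pos: [0.5368, 0.1305, 0.1073]
contact_force: [-3.8, 1.7, -0.3]
tcp_pos: [0.5374, 0.1303, 0.1068]
contact_force: [-12.4, 4.3, 8.1]
tcp_pos: [0.5376, 0.1303, 0.1068]
contact_force: [-13.6, 4.9, 13.0]
```

```bash
python3 -m inch '[{"x":0,"y":0.3,"z":-0.05,"yaw":0},{"x":0,"y":0.7,"z":-0.05,"yaw":0},{"x":0,"y":0.7,"z":-0.03,"yaw":0},{"x":0,"y":0.7,"z":0,"yaw":0},{"x":0,"y":0.2,"z":0,"yaw":0}]'
python3 go.py .474 .102 .109 -94.8
```

```text
time_s: 17.38
tcp_pos: [0.475, 0.1369, 0.1143]
eef_rot: [176.8, 1.0, -95.3]
contact_force: [-0.5, 0.3, -0.9]
gripper_width: 0.0005
17.38 [0.475  0.1369 0.1143] [176.8   1.  -95.3] [-0.5  0.3 -0.9] 0.0005
rows x,y,z: 1.39 -0.09 0.21 yaw -0.11
```

```bash
python3 -m inch '[{"x":0.6,"y":0,"z":0.05,"yaw":-0.1},{"x":0.6,"y":0,"z":0.05,"yaw":0},{"x":0.2,"y":0,"z":0.05,"yaw":0},{"x":0,"y":0,"z":0,"yaw":0}]' | sed -n '2p;4p'
for i in 1 2 3; do python3 -m inch '[{"x":0,"y":-0.2,"z":0,"yaw":0},{"x":0,"y":-0.2,"z":0,"yaw":0}]' | sed -n '2p;4p'; done
```

```text
tcp_pos: [0.4734, 0.1017, 0.1113]
contact_force: [-0.5, 0.5, -0.2]
tcp_pos: [0.4845, 0.1005, 0.111]
contact_force: [0.4, 0.6, 0.4]
tcp_pos: [0.4955, 0.0996, 0.1103]
contact_force: [-5.6, 0.0, 4.5]
tcp_pos: [0.5056, 0.0987, 0.1097]
contact_force: [-2.5, -0.1, 3.2]
```

```bash
for i in 1 2; do python3 -m inch '[{"x":0,"y":-0.15,"z":0,"yaw":0},{"x":0,"y":-0.15,"z":0,"yaw":0}]' | sed -n '2p;4p'; done; for i in 1 2 3; do python3 -m inch '[{"x":0,"y":-0.07,"z":0.01,"yaw":0}]' | sed -n '2p;4p'; done
```

```text
tcp_pos: [0.5144, 0.0983, 0.1091]
contact_force: [-1.2, 0.4, 2.3]
tcp_pos: [0.523, 0.0977, 0.1084]
contact_force: [-1.1, -0.4, 1.5]
tcp_pos: [0.5253, 0.0976, 0.1079]
contact_force: [-2.6, -0.2, 1.9]
tcp_pos: [0.5272, 0.0974, 0.1074]
contact_force: [-1.8, 0.0, 3.0]
tcp_pos: [0.5283, 0.0972, 0.107]
contact_force: [-11.4, 3.3, 12.1]
```

```bash
python3 -m inch '[{"x":0,"y":-0.06,"z":0,"yaw":0}]' | sed -n '2p;4p'
python3 -m inch '[{"x":0,"y":0.3,"z":-0.05,"yaw":0},{"x":0,"y":0.7,"z":-0.05,"yaw":0},{"x":0,"y":0.7,"z":0,"yaw":0},{"x":0,"y":0.3,"z":-0.5,"yaw":0},{"x":0,"y":0,"z":-0.9,"yaw":0}]'| sed -n '2p;4p'
python3 -m inch '[{"x":0.2,"y":0,"z":-0.9,"yaw":0},{"x":0.5,"y":0,"z":-0.9,"yaw":0},{"x":0.8,"y":0,"z":-0.6,"yaw":0},{"x":0.9,"y":0,"z":-0.2,"yaw":0},{"x":0.9,"y":0,"z":0,"yaw":0}]'| sed -n '2p;4p'
for i in 1 2; do python3 -m inch '[{"x":0.9,"y":0,"z":0,"yaw":0},{"x":0.9,"y":0,"z":0,"yaw":0},{"x":0.9,"y":0,"z":0,"yaw":0},{"x":0.9,"y":0,"z":0,"yaw":0},{"x":0.9,"y":0,"z":0,"yaw":0}]'| sed -n '2p;4p'; done
python3 -m inch '[{"x":0.3,"y":0,"z":0,"yaw":0},{"x":0,"y":0,"z":0,"yaw":0}]'
python3 - <<'E'
from h import *
a,_=shot("top","pics/t3.png",310,140,270,150,2.96)
b,_=shot("side","pics/s3.png",200,70,220,165,3.6)
E
```

```text
tcp_pos: [0.5284, 0.097, 0.107]
contact_force: [-12.8, 3.3, 13.1]
tcp_pos: [0.4773, 0.0999, 0.1437]
contact_force: [1.6, 0.5, -0.0]
tcp_pos: [0.4769, 0.0179, 0.215]
contact_force: [0.1, -0.2, 0.3]
tcp_pos: [0.4691, -0.0987, 0.215]
contact_force: [0.6, 0.7, -0.9]
tcp_pos: [0.4605, -0.2165, 0.2132]
contact_force: [0.0, 0.5, 0.1]
time_s: 20.72
tcp_pos: [0.4596, -0.2274, 0.2126]
eef_rot: [178.0, 1.1, -94.5]
contact_force: [0.3, -0.3, 0.1]
gripper_width: 0.0009
```

View pics/t3.png

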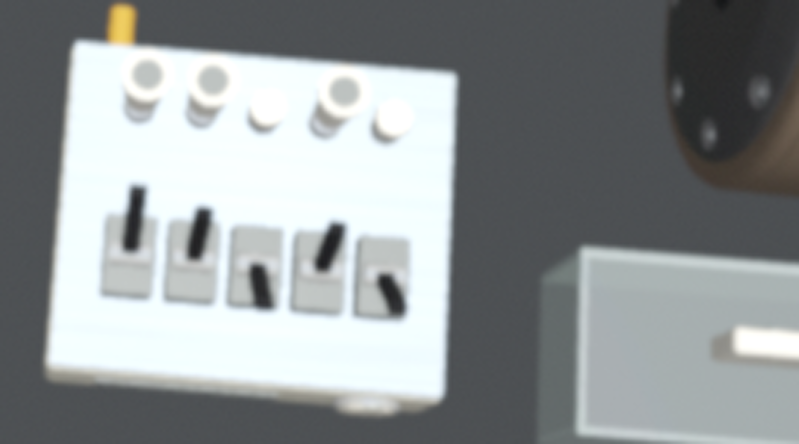

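View pics/s3.png

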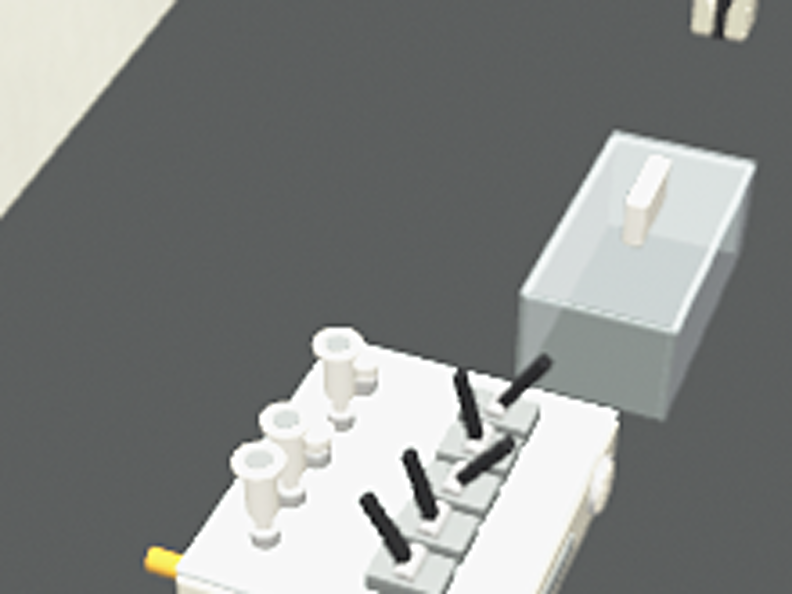

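The levers read, left to right, back, back, front, back, front, which matches the ports. C and D look the same as before, and the cover hasn't moved.

```bash
python3 - <<'E'
from h import *
st();print(r.close_job())
E
```

```text
20.82 [ 0.4597 -0.2261  0.2127] [178.    1.1 -94.4] [-0.1  0.6  0.2] 0.0005
the job is handed in; nothing more can be done
None
```

The job is done and handed in at 20.8 s. The dust cover stands upright on the bench to the right of the manifold, and all five levers match their ports.

- **Cover:** I set it down by feel. One edge touched first because the tool was tilted about 3°, which gave a brief force of about 39 N. I backed off slightly before letting go, so it may have settled by a millimetre or so.
- **Levers:** from the left, the ports hold cartridge, cartridge, stopper, cartridge, stopper. I pushed the 1st and 2nd levers back and the 5th forward. Each met a firm stop at about 10–14 N along the push, against 2–4 N of drag, and then stopped moving. The 3rd and 4th levers were already right and were not touched.
- **Last checks:** the final pictures show the levers as back, back, front, back, front, with the cover where I placed it. The gripper was clear of everything, with no contact force. The final pictures were cropped to the manifold and cover, so they don't show the bottle, beaker and tray, but the arm stayed away from them. No check failed.

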